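# Refit a mirror head on its sprung three-ball mount

### The arm

A 7-joint arm with a two-finger parallel gripper is mounted at the origin on a cart in front of the work surface, level with it; the furniture and walls round the work are solid. World frame = base frame: x ahead of the robot, y to its left, z up, the work surface at z = 0. Lengths are in m, angles in degrees, forces in N, time in s.
With the tool pointing down it reaches from about 0.425 to 0.875 m from the base axis. Payload 4.7 kg.
Tool frame: the origin (TCP) lies midway between the tips of the shut fingers; the grasp point (between the pads) lies 19 mm behind it (env.grip_point_offset is the distance from the TCP to the grasp point, in m); z points along the fingers, y is the line along which they close (so a half turn about z gives the same grasp; the last joint's range is limited). The gripper opens to 87 mm and grips with 3 to 60 N. Pads are 19 mm wide; open, the fingers measure 117 mm over their backs; the gripper's body (75 mm by 190 mm) begins 51 mm behind the grasp point.
Start: joints at [75.35, 18.392, -4.016, 83.108, 1.295, 78.541, -3.26], TCP at [0.173, -0.627, 0.223] pointing down, gripper open.
Joint ranges: [-163.93, 163.93], [-17.29, 119.83], [-79.2, 71.16], [3.27, 140.29], [-89.18, 269.18], [5.43, 117.66], [-154.24, 154.24]. Speed limits (degrees/s): [147.25, 147.25, 180, 180, 180, 180, 180].

### API

Orientations are given as [roll, pitch, yaw] about the fixed x, y, z axes, in that order (R = Rz(yaw) Ry(pitch) Rx(roll)).
In Python, from cell import env gives the robot as it stands.
- The arm moves only by the shell command python3 -m jog 'ROWS' [FORCE]. ROWS is JSON, a list of rows, each a list of 7 numbers: the shift along the tool's x, y, z in m, then the turn, a rotation vector about the tool's x, y, z in rad, then the finger opening in m, from 0 to 0.087. A call has 1 to 12 rows; each row shifts and turns the commanded pose from where the row before left it, along the tool's axes as they then stand; what a row does not reach is not made up. A row lasts 1/12 s, in which the tool goes at most 41.7 mm and 7.16 degrees, less where a joint would pass 70% of its speed; a pose out of reach is approached as far as the arm can. A call is refused whole if a number of a shift passes 0.0417 or a number of a turn 0.125, either way. A call with a gripper value outside its range is refused whole. The fingers move at their own pace and stop on an object; FORCE is the grip in N (left out, the last holds). Time passes only in rows, so rows that do not move let the fingers close. It gives the time, the measured TCP pose, the force, the opening and the grip force at its end, in the units of the state.
- env.get_obs(): the state, without advancing time (a new reading comes with each control period).
- env.read_camera(name): name is "scene" or "top"; returns the picture (420x560x3 uint8, blue, green, red); there is no depth.
- env.get_calibration(name): a dict with "fov_y" (degrees; the focal length in pixels is half the picture's height over the tangent of half this angle, whatever the lens; pixels are square), "cx", "cy" (the principal point, pixels), "pose" (4x4, takes a point from camera to world coordinates). Camera axes: x right, y up, looking along -z (the intrinsics and any distortion apply to the point x, -y, -z); pixel columns grow to the right and rows downward; lengths in m; the calibration is good to about 2 mm. A picture is of the moment at which its call begins. get_calibration takes no time and is no camera call.
- env.sign_off(): hands the job in; it is judged then, once.
The state is a dict: "time_s": time; "qpos": joint angles; "joint_velocities": joint speeds; "effort": joint torques, N m; "tool_pos": TCP position; "tool_rot": TCP orientation; "force": force on the tool from outside, world axes, zero at the start; "wrist_torque": the same for the moment, N m; "grip_width": finger opening in m; "grasp_force": force on a finger pad.
Only numpy, scipy, OpenCV 4.12 (cv2) and the standard library are available. Lean on these libraries where they do the work, as an engineer would, in place of code of your own. Each camera call takes 0.05 s, during which the arm holds its last target. There are 200 camera calls.

### The job

Refit the fold-mirror head (the black block on an aluminium plate with vee feet) on the three-ball alignment mount. First put the piece of white plastic trunking that lies on the mount, between the balls, into the grey scrap bin; then, with the front of the plate raised, tuck its narrow tongue under the sprung roller at the back of the mount, lower the wide front edge and press it down, without forcing it, until the sprung roller at the front snaps over the edge and the springs hold the plate fully home, level on all three balls. Let go of it, leave the scrap in the bin, and do not disturb the multimeter, the solder spool or the brush.

Things in the scene. Friction and masses are not known exactly. Their poses are not given: they have to be found in the camera images.
- jig: the fixed mount: black base plate 210 (x) x 150 (y) mm, top face 16 mm above the desk. Origin: centre of its underside, on the desk; z up. +x points to its back (hold-down arm between two posts 57 mm tall), -x to its front (low catch), which faces the robot within 0.3 rad. Fixed steel balls, radius 10, centres at z = 26 and (x, y) = (48, 0), (-40, 45), (-40, -45) mm, in collars 25 mm wide, 6 high
- home (a point): point of the mount where the head's origin lies when the head is home: 27 mm above the mount's origin. Home, the head also has the mount's yaw and is level; its plate's top is then 46 mm above the desk
- rear_ball (a point): centre of the rear ball, at (48, 0, 26) mm of the mount. The tilted plate can slide and turn on this ball in its rear vee, which runs along the plate's x
- backstop (a point): middle of the front face of the upright backstop behind the tongue (40 mm wide, its top 40 mm above the desk), at (75, 0, 28) mm of the mount. The tongue's tip is 9 mm short of it when home: it only keeps the plate from being pushed far too deep
- hold_axis (a point): middle of the axis of the rear hold-down roller: white, radius 10 mm, 40 mm long along the mount's y, turns freely, carried by a sprung arm. At rest at (72.5, 0, 48) mm of the mount: its lowest point is 38 mm above the desk. With the head home it bears on the rounded top of the tongue's end, pushing it down and to the front
- holddown (a joint): angle of the rear arm, rad: 0 = down on its stop, positive = roller lifted (arm 25 mm, hinge behind), at most 0.40 (10 mm). The roller presses down with about 8 N at 0, 10 N at 0.08 (head home), 16 N at 0.4. It cannot go below 0: the tongue's end cannot be pushed down past the roller, it goes in under it from the front, with the plate's front raised 10 to 15 degrees
- catch_axis (a point): middle of the axis of the front catch roller: white, radius 7 mm, 40 mm long along the mount's y, turns freely. At rest at (-73.1, 0, 50.5) mm of the mount
- catch (a joint): angle of the front catch, rad: 0 = at rest, upright; positive = roller swung to the front, at most 0.45. Its spring pushes back (+x) with 5 to 7 N at the roller. The plate's front edge, pressed down (10 to 15 N are plenty), meets the roller 18 mm above home and drives it out to 0.21; then it rolls over the edge and the springs do the last 4 mm once let go. About 0.02 with the head home
- head: loose mirror head, 0.58 to 0.75 kg: plate with a black block on it and three steel vee feet below. Origin: level of the feet's undersides; it stands on the desk with the origin at desk height; z up. Plate z = 10.9 to 18.9 mm; wide part x = -72 to 30, y = -58 to 58; tongue x = 30 to 66, 44 mm wide. Vees over (48, 0), (-40, 45), (-40, -45); a ball home in a vee has its centre at z = -1.1 mm here
- head_block (a point): middle of the black block, the head's handle: 40 x 40 mm, 50 mm tall, sides along the head's x and y, standing on the plate; at (-14, 0, 43.9) mm of the head. A round window lies flush in its -y face, a disc on its top. Gripped across x (front and rear faces) it twists less in the fingers when the tongue meets the roller
- head_tongue (a point): tip of the tongue (rounded, radius 4 mm), at mid thickness: (66, 0, 14.9) mm of the head
- head_lip (a point): middle of the plate's front edge (rounded, radius 4 mm), at mid thickness: (-72, 0, 14.9) mm of the head. The 38 mm of plain plate between it and the block are free for pressing down with shut fingers
- offcut: loose offcut of white plastic trunking, an open U channel lying on the mount, open side up: 64 (x) x 26 (y) x 28 (z) mm, walls 3.2 mm, 40 g. Origin: centre of its underside. Its x lies within 0.3 rad of the mount's x. Grip it across its 26 mm width
- scrap_bin: open grey plastic bin, 150 (x) x 130 (y) x 52 (z) mm, walls and floor 4 mm, 1.2 kg, on the other side of the mount from the head (left or right changes). Origin: centre of its underside
- multimeter: teal multimeter 142 x 69 x 44 mm lying at the back right; bystander
- solder_spool: blue spool of solder, 53 mm wide, 33 mm tall, at the back left; bystander
- esd_brush: black brush, 150 x 12 x 24 mm, lying at the back left; bystander
Mind the look-alikes: they are no part of the job. Of the things that look like the offcut, the largest one is meant.

How it is judged (in metres and radians):
On the way, in this order (a step that is already met when the one before it is completed fails the run):
1. the offcut lies in the scrap bin (x of offcut in the frame of scrap_bin between -0.071 and 0.071 m and y of offcut in the frame of scrap_bin between -0.061 and 0.061 m and z of offcut in the frame of scrap_bin between -0.002 and 0.04 m and contact force between the fingers and offcut below 0.3 N), for 0.2 s.
2. the tongue of the plate is tucked under the rear roller, the front still raised (x of head_tongue in the frame of jig between 0.06 and 0.09 m and y of head_tongue in the frame of jig between -0.012 and 0.012 m and z of head_tongue in the frame of jig below 0.05 m and angle between the z axis of head and the z axis of jig, either way round above 0.05 rad), for 0.1 s.
At the end, for the whole second after the job is handed in: Head home on the balls: within 3 mm of the mount's frame in x and y, 24.5 to 29.5 mm above it, level within 0.025 rad, turned with it within 0.035 rad, tongue under the rear roller, which it lifts 0.04 to 0.2 rad; offcut inside the scrap bin; all at rest (x of head in the frame of jig between -0.003 and 0.003 m and y of head in the frame of jig between -0.003 and 0.003 m and z of head in the frame of jig between 0.0245 and 0.0295 m and angle between the z axis of head and the z axis of jig, either way round below 0.025 rad and angle between the x axis of head and the x axis of jig, either way round below 0.035 rad and angle between head's own z axis and vertical below 0.1 rad and x of head_tongue in the frame of jig above 0.05 m and value of joint holddown between 0.04 and 0.2 rad and x of offcut in the frame of scrap_bin between -0.071 and 0.071 m and y of offcut in the frame of scrap_bin between -0.061 and 0.061 m and z of offcut in the frame of scrap_bin between -0.002 and 0.04 m and linear speed of head below 0.01 m/s and linear speed of offcut below 0.02 m/s); the robot touches nothing.
It fails at once if a bystander (multimeter, solder spool, brush) was moved by more than 20 mm (distance of any of multimeter, solder_spool, esd_brush from where it was at the start of the episode above 0.02 m).
It fails at once if the mirror head was tipped by more than 0.8 rad (angle between head's own z axis and vertical above 0.8 rad).
It fails at once if the head was forced onto the mount with more than 150 N (all its contacts summed) (contact force between head and jig above 150 N).
It also fails if it takes over 59 s, if anything falls off the work surface, if the arm or the gripper's body presses on something with over 40 N, if the wrist force passes 120 N, or if a joint passes its speed limit or range.

## Working session

There is one attempt and no reset: what is moved stays moved. The work goes in short steps, Python scripts to look and compute and a shell command to move; the robot and the scene stay as the last step left them, time stands still between calls to the robot, and variables do not carry over. Pictures are saved under pics/ and viewed, at most 10 in all, crops included, and the job is handed in when it is done.

```bash
ls; mkdir -p pics
python3 - <<'E'
from cell import env
import cv2
o=env.get_obs();print(o)
for n in("scene","top"):
    cv2.imwrite(f"pics/{n}0.png",env.read_camera(n));print(env.get_calibration(n))
E
```

```text
pics
{'time_s': 0.0, 'qpos': array([75.34814633, 18.43979459, -4.01665951, 83.17571622,  1.29680934,
       78.54124524, -3.25989761]), 'joint_velocities': array([ 0.0421498 , -0.04758832,  0.01443403,  0.0339094 ,  0.00810311,
       -0.0256331 ,  0.04356698]), 'effort': array([-5.15162956e-04, -4.91284740e+01, -4.04338818e-01, -3.12529600e+01,
       -6.37514004e-02,  4.35996673e-02,  1.70881508e-04]), 'tool_pos': array([ 0.17306544, -0.62595141,  0.22144623]), 'tool_rot': array([-1.79888595e+02,  7.23429991e-03,  1.54631624e+01]), 'force': array([ 0.27588262, -0.17652317, -0.49608073]), 'wrist_torque': array([0.04604034, 0.00860894, 0.00994832]), 'grasp_force': 0.0, 'grip_width': 0.08688812362202361}
{'fov_y': 42.38239724521932, 'cx': 277.88696742142855, 'cy': 210.34393730188776, 'pose': array([[-0.8895397 ,  0.18201931, -0.41903233,  0.01184581],
       [-0.45651628, -0.38960384,  0.79987607,  1.04815859],
       [-0.01766372,  0.9028166 ,  0.42966286,  0.6218349 ],
       [ 0.        ,  0.        ,  0.        ,  1.        ]])}
{'fov_y': 54.017040190179365, 'cx': 283.50040398379593, 'cy': 207.58961879611644, 'pose': array([[ 0.02938762,  0.97957608, -0.19891475,  0.36442435],
       [-0.9995657 ,  0.02923463, -0.00370667,  0.00540378],
       [ 0.00218424,  0.1989373 ,  0.98000979,  1.04379273],
       [ 0.        ,  0.        ,  0.        ,  1.        ]])}
```

View pics/scene0.png

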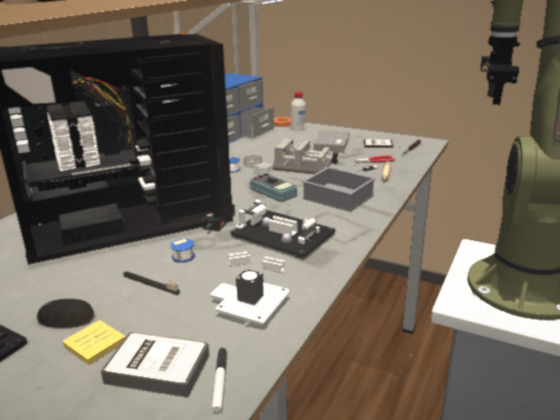

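View pics/top0.png

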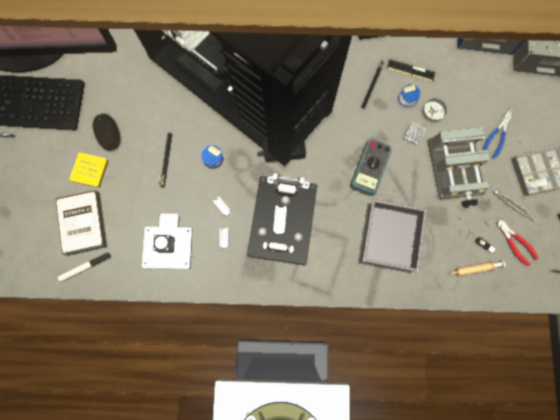

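Top view: the mount is at (283,220), with the tongue end and rear roller at the top of the picture (y≈187) and the front catch at (278,247). The bin is at (394,236), to the right, and the head at (167,245), to the left.
White candidates for the offcut are (280,218) on the mount between the balls (the largest), (221,206) and (223,238) on the desk, and the two rollers at (288,187) and (278,247). I choose (280,218) and check it in a close crop.

```bash
cat > h.py <<'E'
import numpy as np, cv2
from cell import env
def cal(n):
    c=env.get_calibration(n);return 210/np.tan(np.radians(c['fov_y']/2)),c['cx'],c['cy'],np.array(c['pose'])
def ray(n,u,v):
    f,cx,cy,T=cal(n);d=T[:3,:3]@np.array([(u-cx)/f,-(v-cy)/f,-1]);return T[:3,3],d
def plane(n,u,v,z):
    o,d=ray(n,u,v);return o+d*(z-o[2])/d[2]
def proj(n,p):
    f,cx,cy,T=cal(n);q=T[:3,:3].T@(np.asarray(p)-T[:3,3]);return np.array([cx-f*q[0]/q[2],cy+f*q[1]/q[2]])
def tri(u1,u2):
    (a,d),(b,e)=ray('top',*u1),ray('scene',*u2)
    s=np.linalg.lstsq(np.c_[d,-e],b-a,rcond=None)[0];p,q=a+s[0]*d,b+s[1]*e
    return (p+q)/2,np.linalg.norm(p-q)
E
python3 - <<'E'
import cv2,numpy as np
t=cv2.imread('pics/top0.png');s=cv2.imread('pics/scene0.png')
a=cv2.resize(t[165:275,235:325],None,fx=5.4,fy=5.4,interpolation=cv2.INTER_CUBIC)[:594,:]
cv2.imwrite('pics/mount.png',a)
b=cv2.resize(t[205:275,135:200],None,fx=6,fy=6,interpolation=cv2.INTER_CUBIC)
c=cv2.resize(s[190:325,205:345],None,fx=2.9,fy=2.9,interpolation=cv2.INTER_CUBIC)
h=np.zeros((420,800,3),np.uint8);h[:420,:390]=b;h[:391,394:800]=c[:,:406]
cv2.imwrite('pics/head.png',h)
E
```

```text
Traceback (most recent call last):
ValueError: could not broadcast input array from shape (392,406,3) into shape (391,406,3)
```

View pics/mount.png

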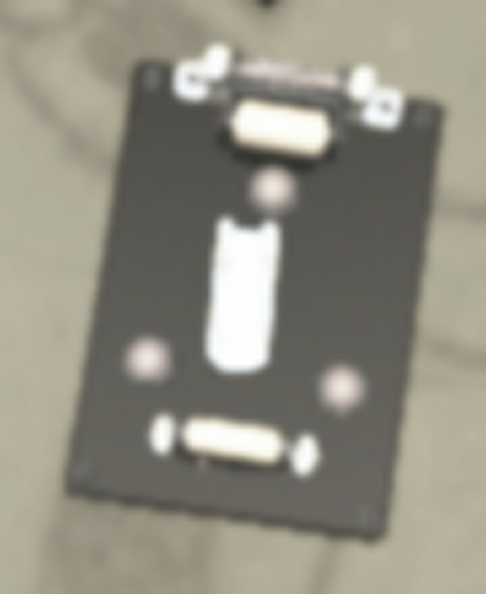

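The crop shows the offcut as the big white U at crop (243,295), which is pixel (280,220), between the three balls. The rollers are at (287,188) and (278,246). Next I measure blobs in both views.

```bash
cat > m1.py <<'E'
from h import *
t=cv2.imread('pics/top0.png');s=cv2.imread('pics/scene0.png')
g=cv2.cvtColor(t,cv2.COLOR_BGR2GRAY)
def blobs(im,th,x0,y0,x1,y1,amin=4,inv=False):
    k=cv2.resize(im[y0:y1,x0:x1],None,fx=4,fy=4,interpolation=cv2.INTER_CUBIC)
    m=(k<th if inv else k>th).astype(np.uint8)
    for c in cv2.findContours(m,cv2.RETR_EXTERNAL,cv2.CHAIN_APPROX_NONE)[0]:
        a=cv2.contourArea(c)/16
        if a<amin: continue
        M=cv2.moments(c);r=cv2.minAreaRect(c)
        sh=lambda p:((p[0]+.5)/4-.5+x0,(p[1]+.5)/4-.5+y0)
        print('a%.0f'%a,'c',np.round(sh((M['m10']/M['m00'],M['m01']/M['m00'])),2),'rect',np.round(sh(r[0]),2),np.round(np.array(r[1])/4,1),'%.1f'%r[2],'box',np.round([sh(p) for p in cv2.boxPoints(r)],1).tolist())
if __name__=='__main__':
    print('mount bright');blobs(g,130,245,175,320,265)
    print('mount dark');blobs(g,105,240,172,325,270,500,True)
    print('head plate');blobs(g,215,138,208,200,272,100)
    print('block');blobs(g,80,145,225,185,262,20,True)
    print('bin');blobs(cv2.convertScaleAbs(t[:,:,2]),110,350,195,435,280,500,True)
b=cv2.resize(t[205:275,135:200],None,fx=6,fy=6,interpolation=cv2.INTER_CUBIC)
c=cv2.resize(s[190:325,205:345],None,fx=3,fy=3,interpolation=cv2.INTER_CUBIC)
h=np.zeros((420,800,3),np.uint8);h[:420,:390]=b;h[:405,394:800]=c[:,:406]
cv2.imwrite('pics/head.png',h)
E
python3 m1.py
```

```text
mount bright
a201 c [278.08 246.23] rect [277.98 246.57] [32.4  8.8] 8.7 box [[261.29998779296875, 248.5], [262.6000061035156, 239.6999969482422], [294.70001220703125, 244.6999969482422], [293.29998779296875, 253.39999389648438]]
a52 c [297.86 236.41] rect [297.74 236.42] [8.1 8.3] 56.3 box [[292.0, 235.39999389648438], [299.0, 230.6999969482422], [303.5, 237.5], [296.5, 242.10000610351562]]
a51 c [261.94 231.11] rect [261.88 231.  ] [7.8 8. ] 90.0 box [[257.8999938964844, 227.10000610351562], [265.8999938964844, 227.10000610351562], [265.8999938964844, 234.89999389648438], [257.8999938964844, 234.89999389648438]]
a342 c [279.46 219.42] rect [279.5  219.37] [13.  29.4] 5.3 box [[271.70001220703125, 233.39999389648438], [274.3999938964844, 204.10000610351562], [287.29998779296875, 205.3000030517578], [284.6000061035156, 234.60000610351562]]
a47 c [285.04 199.64] rect [285.06 199.56] [7.6 7.8] 45.0 box [[279.6000061035156, 199.60000610351562], [285.1000061035156, 194.10000610351562], [290.5, 199.5], [285.0, 205.0]]
a146 c [286.56 188.  ] rect [286.52 188.02] [19.5  8.7] 9.2 box [[276.20001220703125, 190.8000030517578], [277.6000061035156, 182.10000610351562], [296.79998779296875, 185.3000030517578], [295.3999938964844, 193.89999389648438]]
a1873 c [282.58 214.18] rect [282.  219.5] [89.8 74.8] 90.0 box [[244.60000610351562, 174.60000610351562], [319.3999938964844, 174.60000610351562], [319.3999938964844, 264.3999938964844], [244.60000610351562, 264.3999938964844]]
mount dark
a4328 c [281.61 223.44] rect [281.95 220.39] [59.1 82. ] 8.6 box [[246.60000610351562, 256.5], [258.8999938964844, 175.39999389648438], [317.29998779296875, 184.3000030517578], [305.0, 265.3999938964844]]
head plate
a2173 c [166.44 244.22] rect [166.62 240.79] [47.9 56.3] 3.3 box [[141.10000610351562, 267.5], [144.3000030517578, 211.3000030517578], [192.10000610351562, 214.10000610351562], [188.89999389648438, 270.20001220703125]]
block
bin
```

View pics/head.png

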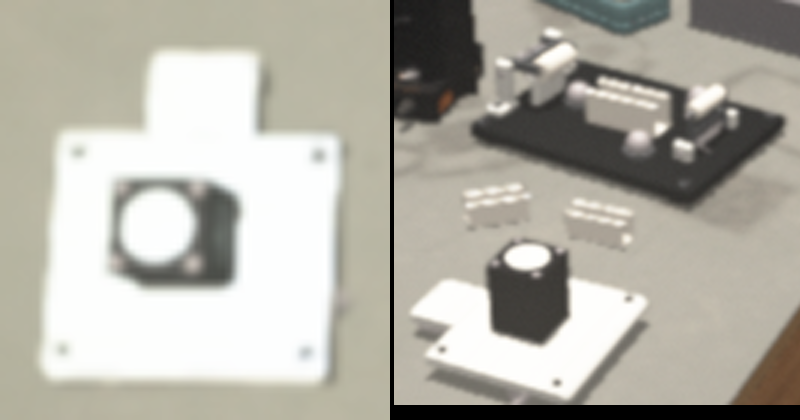

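The head crop shows the plate with its tongue toward +x and the block's top disc at about (161,242) in the top view. In the scene view the disc is at (249,276), and the balls at (266,221) and (286,238). Next is a pose fit from these points.

```bash
cat > m2.py <<'E'
from m1 import *
from scipy.optimize import least_squares
def fit(pts,x0,z0=0):
    def W(q,p): c,s_=np.cos(q[2]),np.sin(q[2]);return np.array([q[0]+c*p[0]-s_*p[1],q[1]+s_*p[0]+c*p[1],z0+p[2]])
    r=lambda q:np.concatenate([proj(n,W(q,np.array(p)/1e3))-u for n,u,p in pts])
    s=least_squares(r,x0,loss='soft_l1');return s.x,np.round(r(s.x).reshape(-1,2),1).tolist()
j=[('top',(278.1,246.3),(-73.1,0,52)),('top',(286.55,188),(72.5,0,50)),('top',(285.05,199.6),(48,0,28)),
('top',(261.9,231.1),(-40,45,28)),('top',(297.8,236.4),(-40,-45,28)),
('scene',(266.3,221),(48,0,28)),('scene',(286.3,237.7),(-40,45,28))]
q,r=fit(j,[.5,0,0]);print('jig',np.round(q[:2],4),np.degrees(q[2]),r)
E
python3 - <<'E'
from m2 import *
print('offcut rim');
for z in(.044,):
  p=plane('top',279.5,219.4,z);a=plane('top',(271.7+284.6)/2,(233.4+234.6)/2,z);b=plane('top',(274.4+287.3)/2,(204.1+205.3)/2,z)
  print(p,np.degrees(np.arctan2(*(b-a)[1::-1])),np.linalg.norm(b-a))
print('wide');blobs(g,215,138,228,200,272,100)
print('tongue');blobs(g,215,138,205,200,226,20)
print('block');blobs(g,120,148,230,180,256,20,True)
print('disc');blobs(g,190,155,236,168,249,20)
gs=cv2.cvtColor(s,cv2.COLOR_BGR2GRAY)
print('scene disc');blobs(gs,170,240,270,259,282,5)
hsv=cv2.cvtColor(t,cv2.COLOR_BGR2HSV)
print('bin');blobs(g,115,352,190,435,280,200,True)
for u in((370,202),(424,207),(417,270),(362,264)): print(plane('top',*u,.052))
print(g[236,345:440:3])
E
```

```text
jig [0.5433 0.0117] -6.53126761354269 [[-0.3, -0.2], [-0.2, 0.3], [-0.1, 0.1], [0.1, 0.3], [0.0, 0.1], [-0.2, -0.6], [-0.1, -1.0]]
offcut rim
[0.53740547 0.01815732 0.044     ] -3.39593546051704 0.07347513635578981
wide
a1888 c [166.29 247.72] rect [166.14 247.69] [49.2 40.7] 0.6 box [[141.3000030517578, 267.70001220703125], [141.8000030517578, 227.10000610351562], [191.0, 227.60000610351562], [190.5, 268.29998779296875]]
tongue
a217 c [168.12 219.33] rect [168.12 219.25] [12.2 18.5] 90.0 box [[158.89999389648438, 213.10000610351562], [177.39999389648438, 213.10000610351562], [177.39999389648438, 225.39999389648438], [158.89999389648438, 225.39999389648438]]
block
a104 c [168.14 245.48] rect [167.24 246.92] [13.2 21.2] 47.7 box [[155.0, 249.1999969482422], [170.60000610351562, 234.89999389648438], [179.5, 244.6999969482422], [163.8000030517578, 258.8999938964844]]
disc
a118 c [160.64 242.2 ] rect [160.75 242.12] [12.5 12.2] 90.0 box [[154.60000610351562, 235.89999389648438], [166.89999389648438, 235.89999389648438], [166.89999389648438, 248.39999389648438], [154.60000610351562, 248.3
[... 213 characters left out ...]
 [241.39999389648438, 279.3999938964844]]
bin
a301 c [371.81 244.53] rect [373.18 247.26] [80.1 40.4] 59.5 box [[335.5, 223.0], [370.20001220703125, 202.5], [410.8999938964844, 271.5], [376.1000061035156, 292.0]]
a529 c [409.04 227.37] rect [409.33 226.49] [77.  39.5] 59.1 box [[372.6000061035156, 203.60000610351562], [406.5, 183.3000030517578], [446.0, 249.39999389648438], [412.20001220703125, 269.6000061035156]]
[ 0.5861391  -0.20350085  0.052     ]
[ 0.57751563 -0.3361329   0.052     ]
[ 0.42342312 -0.3135339   0.052     ]
[ 0.43376396 -0.18249486  0.052     ]
[165 171 173 172 172 170  99 119 174 187 187 185 185 185 185 183 183 182
 181 181 181 180 180 120  65 107 157 154 163 156 163 165]
```

```bash
cat >> m2.py <<'E'
cr=lambda x,y:(135+(x+.5)/6-.5,205+(y+.5)/6-.5)
hd=[('top',(160.7,242.2),(-14,0,68.9)),('scene',(249.0,275.0),(-14,0,68.9)),('top',cr(60,133),(30,58,18.9)),('top',cr(340,135),(30,-58,17)),
('top',cr(328,381),(-72,-58,15)),('top',cr(42,378),(-72,58,15)),('top',cr(150,52),(66,22,18.9)),('top',cr(260,54),(66,-22,17))]
q,r=fit(hd,[.5,.3,0]);print('head',np.round(q[:2],4),np.degrees(q[2]),r)
E
python3 - <<'E'
from m2 import *
p,e=tri((160.7,242.2),(249,275));print(p,e)
c,s_=np.cos(q[2]),np.sin(q[2]);print('block',q[0]-.014*c,q[1]-.014*s_)
E
```

```text
jig [0.5433 0.0117] -6.53126761354269 [[-0.3, -0.2], [-0.2, 0.3], [-0.1, 0.1], [0.1, 0.3], [0.0, 0.1], [-0.2, -0.6], [-0.1, -1.0]]
head [0.484  0.2979] 1.1685445489593478 [[0.1, -0.0], [-0.1, 0.2], [0.1, 0.1], [-0.2, 0.3], [-0.3, 0.2], [0.5, 0.3], [0.4, -0.4], [-0.3, -0.4]]
[0.46975225 0.29763709 0.06952491] 8.280681514741901e-05
block 0.4699591551558965 0.2975972870743385
```

```bash
cat > to.py <<'E'
import sys,numpy as np
from scipy.spatial.transform import Rotation as R
from cell import env
# usage: to.py x y z roll pitch yaw  -> turn (rotvec, tool) first, then shift in the NEW tool axes
a=list(map(float,sys.argv[1:7]));o=env.get_obs()
A=R.from_euler('xyz',o['tool_rot'],degrees=True);B=R.from_euler('xyz',a[3:],degrees=True)
d=np.array(a[:3])-o['tool_pos'];rv=(A.inv()*B).as_rotvec();sh=B.inv().apply(d)
n=int(np.ceil(max(np.linalg.norm(sh)/.0417,np.degrees(np.linalg.norm(rv))/7.16)))
print('t',o['time_s'],'turn',rv.round(4),'shift',sh.round(4),'rows>=',n,'f',o['force'].round(1),'w',round(o['grip_width'],4),'shift in present axes',A.inv().apply(d).round(4))
E
python3 to.py .539 .018 .15 180 0 -3.4
```

```text
t 0.1 turn [-0.0016  0.0004  0.3291] shift [ 0.3271 -0.6646  0.0716] rows>= 18 f [ 0.3 -0.1  0.3] w 0.0874 shift in present axes [ 0.5244 -0.5231  0.0724]
```

```bash
python3 -m jog '[[0,0,0,0,0,0.11,0.05],[0,0,0,0,0,0.11,0.05],[0,0,0,0,0,0.11,0.05],[0.0172,-0.035,0,0,0,0,0.05],[0.0172,-0.035,0,0,0,0,0.05],[0.0172,-0.035,0,0,0,0,0.05],[0.0172,-0.035,0,0,0,0,0.05],[0.0172,-0.035,0,0,0,0,0.05],[0.0172,-0.035,0,0,0,0,0.05],[0.0172,-0.035,0,0,0,0,0.05],[0.0172,-0.035,0,0,0,0,0.05]]' && python3 -m jog '[[0.0172,-0.035,0.008,0,0,0,0.05],[0.0172,-0.035,0.008,0,0,0,0.05],[0.0172,-0.035,0.008,0,0,0,0.05],[0.0172,-0.035,0.008,0,0,0,0.05],[0.0172,-0.035,0.008,0,0,0,0.05],[0.0172,-0.035,0.008,0,0,0,0.05],[0.0172,-0.035,0.008,0,0,0,0.05],[0.0172,-0.035,0.008,0,0,0,0.05],[0.0172,-0.035,0.008,0,0,0,0.05],[0.0172,-0.035,0,0,0,0,0.05],[0.0172,-0.035,0,0,0,0,0.05]]' && python3 to.py .539 .018 .024 180 0 -3.4
```

```text
time_s: 1.02
tool_pos: [0.3278, -0.3533, 0.2222]
tool_rot: [180.0, 0.0, -3.5]
force: [0.7, -0.2, 0.3]
grip_width: 0.0504
grasp_force: 0.0
time_s: 1.93
tool_pos: [0.5393, 0.0192, 0.1497]
tool_rot: [180.0, 0.1, -3.5]
force: [1.3, -0.8, -0.0]
grip_width: 0.0502
grasp_force: 0.0
t 1.9333 turn [ 0.0003  0.0014 -0.0012] shift [-0.0003  0.0012  0.1257] rows>= 4 f [ 1.3 -0.8 -0. ] w 0.0502 shift in present axes [-1.000e-04  1.200e-03  1.257e-01]
```

Descend and close.

```bash
python3 -m jog '[[0,0.0012,0.035,0,0,0,0.05],[0,0,0.035,0,0,0,0.05],[0,0,0.03,0,0,0,0.05],[0,0,0.02,0,0,0,0.05],[0,0,0.006,0,0,0,0.05],[0,0,0,0,0,0,0.015],[0,0,0,0,0,0,0.015],[0,0,0,0,0,0,0.015],[0,0,0,0,0,0,0.015],[0,0,0,0,0,0,0.015]]' 10 && python3 to.py .505 -.259 .15 180 0 -3.4
```

```text
time_s: 2.77
tool_pos: [0.5406, 0.0163, 0.026]
tool_rot: [180.0, -0.2, -3.5]
force: [-0.5, 0.4, 1.4]
grip_width: 0.0258
grasp_force: 10.0
t 2.7667 turn [ 0.0003 -0.0028 -0.0012] shift [-0.0192  0.2769 -0.124 ] rows>= 8 f [-0.5  0.4  1.4] w 0.0258 shift in present axes [-0.0185  0.277  -0.1239]
```

```bash
python3 -m jog '[[0,0,-0.03,0,0,0,0.015],[0,0,-0.04,0,0,0,0.015],[0,0,-0.03,0,0,0,0.015],[-0.0027,0.0395,-0.005,0,0,0,0.015],[-0.0027,0.0395,0,0,0,0,0.015],[-0.0027,0.0395,0,0,0,0,0.015],[-0.0027,0.0395,0,0,0,0,0.015],[-0.0027,0.0395,0,0,0,0,0.015],[-0.0027,0.0395,0,0,0,0,0.015],[-0.0027,0.0395,0,0,0,0,0.015],[0,0,0,0,0,0,0.015]]' && python3 -m jog '[[0,0,0.035,0,0,0,0.015],[0,0,0.035,0,0,0,0.015],[0,0,0.03,0,0,0,0.015],[0,0,0.01,0,0,0,0.015],[0,0,0,0,0,0,0.05],[0,0,0,0,0,0,0.05],[0,0,0,0,0,0,0.05],[0,0,-0.03,0,0,0,0.05],[0,0,-0.04,0,0,0,0.05],[0,0,-0.04,0,0,0,0.05],[0,0,-0.04,0,0,0,0.087]]' && python3 to.py .470 .2976 .20 180 0 91.2
```

```text
time_s: 3.68
tool_pos: [0.5008, -0.2696, 0.1301]
tool_rot: [179.6, -0.0, -4.2]
force: [-1.2, -1.6, -1.2]
grip_width: 0.0259
grasp_force: 10.0
time_s: 4.6
tool_pos: [0.5047, -0.2584, 0.1739]
tool_rot: [179.9, -0.2, -3.4]
force: [0.6, -0.7, -1.1]
grip_width: 0.0515
grasp_force: 0.0
t 4.6 turn [ 4.1000e-03 -9.0000e-04 -1.6513e+00] shift [ 0.5566 -0.0231 -0.0261] rows>= 14 f [ 0.6 -0.7 -1.1] w 0.0515 shift in present axes [-0.0677 -0.5528 -0.0274]
```

```bash
python3 -m jog '[[-0.0048,-0.0395,-0.002,0,0,0,0.087],[-0.0048,-0.0395,-0.002,0,0,0,0.087],[-0.0048,-0.0395,-0.002,0,0,0,0.087],[-0.0048,-0.0395,-0.002,0,0,0,0.087],[-0.0048,-0.0395,-0.002,0,0,0,0.087],[-0.0048,-0.0395,-0.002,0,0,0,0.087],[-0.0048,-0.0395,-0.002,0,0,0,0.087],[-0.0048,-0.0395,-0.002,0,0,0,0.087],[-0.0048,-0.0395,-0.002,0,0,0,0.087],[-0.0048,-0.0395,-0.002,0,0,0,0.087],[-0.0048,-0.0395,-0.002,0,0,0,0.087],[-0.0048,-0.0395,-0.002,0,0,0,0.087]]' && python3 -m jog '[[-0.0048,-0.0395,0,0,0,0,0.087],[-0.0048,-0.0395,0,0,0,0,0.087],[0,0,0,0,0,-0.118,0.087],[0,0,0,0,0,-0.118,0.087],[0,0,0,0,0,-0.118,0.087],[0,0,0,0,0,-0.118,0.087],[0,0,0,0,0,-0.118,0.087],[0,0,0,0,0,-0.118,0.087],[0,0,0,0,0,-0.118,0.087],[0,0,0,0,0,-0.118,0.087],[0,0,0,0,0,-0.118,0.087],[0,0,0,0,0,-0.118,0.087]]' && python3 -m jog '[[0,0,0,0,0,-0.118,0.087],[0,0,0,0,0,-0.118,0.087],[0,0,0,0,0,-0.118,0.087],[0,0,0,0,0,-0.118,0.087],[0,0,0,0,0,0,0.087],[0,0,0,0,0,0,0.087]]' && python3 to.py .470 .2976 .026 180 0 91.2
```

```text
time_s: 5.6
tool_pos: [0.4754, 0.2205, 0.1964]
tool_rot: [180.0, -0.3, -3.5]
force: [0.5, -0.1, -0.2]
grip_width: 0.0869
grasp_force: 0.0
time_s: 6.6
tool_pos: [0.4709, 0.2981, 0.1959]
tool_rot: [179.8, -0.1, 64.5]
force: [-1.0, 0.7, 0.1]
grip_width: 0.0867
grasp_force: 0.0
time_s: 7.1
tool_pos: [0.4707, 0.2979, 0.195]
tool_rot: [179.9, -0.0, 91.0]
force: [-0.2, -0.4, -0.2]
grip_width: 0.0869
grasp_force: 0.0
t 7.1 turn [ 0.0024 -0.0003 -0.0036] shift [-0.0003 -0.0007  0.169 ] rows>= 5 f [-0.2 -0.4 -0.2] w 0.0869 shift in present axes [-0.0004 -0.0011  0.169 ]
```

Run:
```python
from h import *
t=env.read_camera('top');s=env.read_camera('scene')
a=cv2.resize(t[160:290,130:450],(800,325),interpolation=cv2.INTER_CUBIC);b=s[150:330,180:460]
b=cv2.resize(b,(420,270));h=np.zeros((600,800,3),np.uint8);h[:325]=a;h[327:597,:420]=b;cv2.imwrite('pics/p2.png',h)
```

```text
(no output)
```

View pics/p2.png

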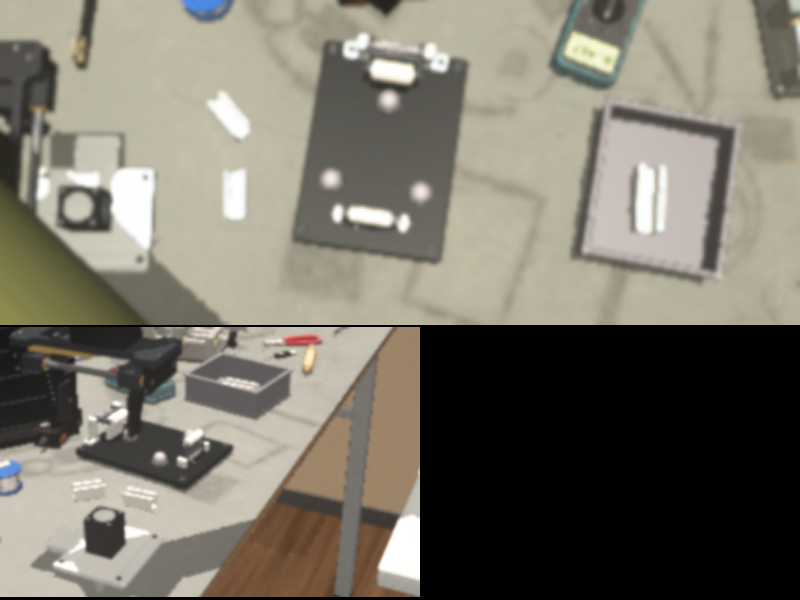

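The offcut lies in the bin (picture (650,198)) and the mount is clear. The head is untouched under the open gripper. Descend and grip it.

```bash
python3 -m jog '[[0,-0.001,0.04,0,0,0,0.087],[0,0,0.04,0,0,0,0.087],[0,0,0.04,0,0,0,0.087],[0,0,0.03,0,0,0,0.087],[0,0,0.014,0,0,0,0.087],[0,0,0.004,0,0,0,0.087],[0,0,0,0,0,0,0.03],[0,0,0,0,0,0,0.03],[0,0,0,0,0,0,0.03],[0,0,0,0,0,0,0.03],[0,0,0,0,0,0,0.03],[0,0,0,0,0,0,0.03]]' 45 && python3 -m jog '[[0,0,0,0,0,0,0.03],[0,0,0,0,0,0,0.03],[0,0,0,0,0,0,0.03]]'; python3 to.py .470 .2976 .20 180 0 91.2
```

```text
time_s: 8.2
tool_pos: [0.4696, 0.2977, 0.0263]
tool_rot: [179.9, -0.0, 91.2]
force: [-0.3, -0.4, 0.6]
grip_width: 0.0551
grasp_force: 0.0
time_s: 8.45
tool_pos: [0.4692, 0.2976, 0.0257]
tool_rot: [180.0, 0.0, 91.2]
force: [0.4, -0.6, 1.3]
grip_width: 0.04
grasp_force: 45.0
t 8.45 turn [ 0.0002  0.0001 -0.    ] shift [ 0.      0.0008 -0.1743] rows>= 5 f [ 0.4 -0.6  1.3] w 0.04 shift in present axes [ 0.      0.0009 -0.1743]
```

```bash
cat > st.py <<'E'
# st.py a_mm h_mm tilt_deg [dy_mm] [tcp_x tcp_z in head]: tool target for the held head; prints turn + shift
import sys,subprocess,numpy as np
from scipy.spatial.transform import Rotation as R
a,h,th=map(float,sys.argv[1:4]);dy=float(sys.argv[4]) if len(sys.argv)>4 else 0
J=R.from_euler('z',-6.53,degrees=True);H=J*R.from_euler('y',th,degrees=True)
b=np.array([.5433,.0117,0])+J.apply([.048,dy/1e3,.026+h/1e3])
o=b-H.apply([.048+a/1e3,0,-.0011])
p=o+H.apply([-.014,0,.0257]);T=H*R.from_euler('xyz',[180,0,90],degrees=True)
e=T.as_euler('xyz',degrees=True)
print('tcp',p.round(4),e.round(2),flush=True)
subprocess.run(['python3','to.py',*map(str,[*p,*e])])
E
python3 -m jog '[[0,0,-0.02,0,0,0,0.03],[0,0,-0.035,0,0,0,0.03],[0,0,-0.035,0,0,0,0.03],[0,0,-0.035,0,0,0,0.03],[0,0,-0.02,0,0,0,0.03],[0,0,0,0,0,0,0.03],[0,0,0,0,0,0,0.03]]'; python3 st.py 16 60 14
```

```text
time_s: 9.03
tool_pos: [0.4689, 0.2971, 0.1698]
tool_rot: [180.0, 0.1, 91.2]
force: [-0.2, -0.1, -7.2]
grip_width: 0.0395
grasp_force: 45.0
tcp [0.5222 0.0141 0.1309] [-166.      0.     83.47]
t 9.0333 turn [0.2441 0.0174 0.1338] shift [-0.275   0.092   0.0171] rows>= 7 f [-0.2 -0.1 -7.2] w 0.0395 shift in present axes [-0.2839  0.0475  0.0392]
```

```bash
python3 -m jog '[[-0.0284,0.00475,0,0,0,0,0.03],[-0.0284,0.00475,0,0,0,0,0.03],[-0.0284,0.00475,0,0,0,0,0.03],[-0.0284,0.00475,0,0,0,0,0.03],[-0.0284,0.00475,0,0,0,0,0.03],[-0.0284,0.00475,0,0,0,0,0.03],[-0.0284,0.00475,0,0,0,0,0.03],[-0.0284,0.00475,0,0,0,0,0.03],[-0.0284,0.00475,0,0,0,0,0.03],[-0.0284,0.00475,0,0,0,0,0.03]]' && python3 -m jog '[[0,0,0,0.0814,0.0058,0.0446,0.03],[0,0,0,0.0814,0.0058,0.0446,0.03],[0,0,0,0.0814,0.0058,0.0446,0.03],[0,0,0,0,0,0,0.03],[0,0,0,0,0,0,0.03],[0,0,0,0,0,0,0.03]]'; python3 st.py 16 12 14
python3 - <<'E'
from h import *
t=env.read_camera('top');s=env.read_camera('scene')
cv2.imwrite('pics/p3.png',cv2.resize(s[130:280,190:390],(800,600),interpolation=cv2.INTER_CUBIC))
E
```

```text
time_s: 9.87
tool_pos: [0.5203, 0.0126, 0.1674]
tool_rot: [-179.7, 0.0, 91.2]
force: [0.2, 0.8, -6.2]
grip_width: 0.0397
grasp_force: 45.0
time_s: 10.37
tool_pos: [0.5213, 0.0155, 0.1689]
tool_rot: [-165.9, -0.1, 83.7]
force: [0.4, 0.1, -5.0]
grip_width: 0.0397
grasp_force: 45.0
tcp [0.5222 0.0141 0.0829] [-166.      0.     83.47]
t 10.3667 turn [-0.0018 -0.0005  0.0034] shift [-0.0012  0.0219  0.0832] rows>= 3 f [ 0.4  0.1 -5. ] w 0.0397 shift in present axes [-0.0013  0.022   0.0831]
```

View pics/p3.png

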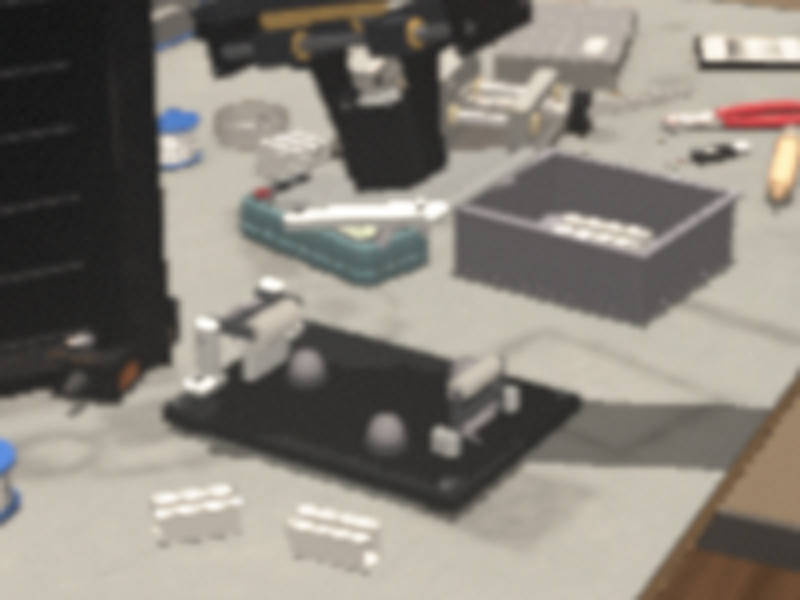

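The head hangs clear above the mount with its tongue (about (290,215)) down and its front (about (435,208)) up. Lower it with the tongue just in front of the roller.

```bash
python3 -m jog '[[-0.0013,0,0,0,0,0.003,0.03],[0,0.0055,0.021,0,0,0,0.03],[0,0.0055,0.021,0,0,0,0.03],[0,0.0055,0.021,0,0,0,0.03],[0,0.0055,0.021,0,0,0,0.03],[0,0,0,0,0,0,0.03],[0,0,0,0,0,0,0.03]]'; python3 st.py 16 2 14
python3 - <<'E'
from h import *
t=env.read_camera('top');s=env.read_camera('scene')
h=np.zeros((600,800,3),np.uint8);h[:,:430]=cv2.resize(t[165:275,240:319],(430,600),interpolation=cv2.INTER_CUBIC);h[:300,434:]=cv2.resize(s[175:270,225:341],(366,300),interpolation=cv2.INTER_CUBIC);cv2.imwrite('pics/p4.png',h)
E
```

```text
time_s: 11.05
tool_pos: [0.5224, 0.0128, 0.0837]
tool_rot: [-165.9, 0.0, 83.3]
force: [0.5, -0.2, -5.6]
grip_width: 0.0394
grasp_force: 45.0
tcp [0.5222 0.0141 0.0729] [-166.      0.     83.47]
t 11.05 turn [-0.0015  0.0001 -0.0026] shift [0.0013 0.0023 0.0106] rows>= 1 f [ 0.5 -0.2 -5.6] w 0.0394 shift in present axes [0.0013 0.0023 0.0106]
```

View pics/p4.png

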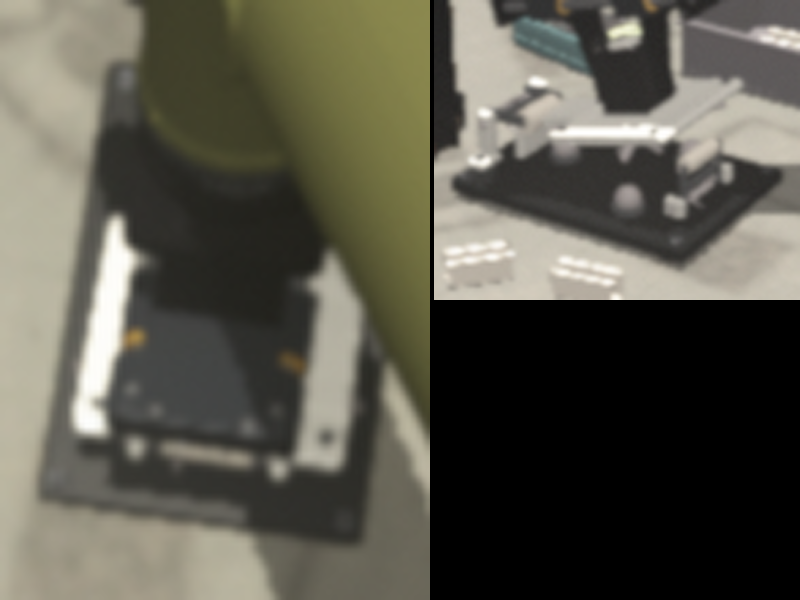

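The plate hangs tilted and centred over the mount in the top view (front corners about (75,420) and (345,465), catch between them). The tongue is in front of and just above the rear ball in the side view. Lower until the vee touches the ball.

```bash
python3 -m jog '[[0.0013,0.0013,0.005,0,0,-0.002,0.03],[0,0.001,0.005,0,0,0,0.03],[0,0,0,0,0,0,0.03],[0,0,0,0,0,0,0.03]]'; python3 st.py 16 0 14;  python3 -m jog '[[0,0.0005,0.0019,0,0,0,0.03],[0,0,0,0,0,0,0.03],[0,0,0,0,0,0,0.03]]'; python3 st.py 8 0 14
```

```text
time_s: 11.48
tool_pos: [0.5232, 0.0145, 0.0734]
tool_rot: [-166.0, -0.0, 83.4]
force: [-0.6, -0.1, -5.8]
grip_width: 0.0399
grasp_force: 45.0
tcp [0.5222 0.0141 0.0709] [-166.      0.     83.47]
t 11.4833 turn [-0.0006 -0.0005 -0.0003] shift [-0.0005 -0.0002  0.0026] rows>= 1 f [-0.6 -0.1 -5.8] w 0.0399 shift in present axes [-0.0005 -0.0002  0.0026]
time_s: 11.73
tool_pos: [0.5233, 0.0146, 0.0714]
tool_rot: [-166.0, -0.0, 83.4]
force: [0.7, -0.3, -5.9]
grip_width: 0.04
grasp_force: 45.0
tcp [0.5299 0.0132 0.0689] [-166.      0.     83.47]
t 11.7333 turn [-0.0004 -0.0008 -0.0004] shift [-0.0006  0.0071  0.0008] rows>= 1 f [ 0.7 -0.3 -5.9] w 0.04 shift in present axes [-0.0006  0.0071  0.0008]
```

```bash
for i in 1 2; do python3 -m jog '[[-0.0003,0.002,0.0004,0,0,0,0.03],[0,0.002,0,0,0,0,0.03],[0,0,0,0,0,0,0.03]]'; done; python3 -m jog '[[0,0.002,0,0,0,0,0.03],[0,0.002,0,0,0,0,0.03],[0,0,0,0,0,0,0.03]]';  python3 st.py 0 0 14
```

```text
time_s: 11.98
tool_pos: [0.5276, 0.0136, 0.07]
tool_rot: [-166.0, -0.0, 83.4]
force: [-0.1, -0.5, -5.3]
grip_width: 0.0398
grasp_force: 45.0
time_s: 12.23
tool_pos: [0.5313, 0.0128, 0.0686]
tool_rot: [-166.0, -0.0, 83.4]
force: [0.2, -0.8, -5.7]
grip_width: 0.0395
grasp_force: 45.0
time_s: 12.48
tool_pos: [0.5344, 0.0124, 0.0676]
tool_rot: [-165.9, -0.0, 83.4]
force: [-1.1, -1.8, -5.1]
grip_width: 0.0402
grasp_force: 45.0
tcp [0.5377 0.0123 0.067 ] [-166.      0.     83.47]
t 12.4833 turn [-0.0014 -0.0004 -0.0007] shift [ 0.0003  0.0033 -0.0002] rows>= 1 f [-1.1 -1.8 -5.1] w 0.0402 shift in present axes [ 0.0003  0.0033 -0.0002]
```

```bash
for i in 1; do python3 -m jog '[[0,0.002,0,0,0,0,0.03],[0,0,0,0,0,0,0.03]]'; done; python3 -m jog '[[0,0.002,0,0,0,0,0.03],[0,0,0,0,0,0,0.03],[0,0,0,0,0,0,0.03]]';  python3 st.py 0 0 14; python3 -c "
from cell import env;print(env.get_obs()['wrist_torque'])"
```

```text
time_s: 12.65
tool_pos: [0.5353, 0.0123, 0.0672]
tool_rot: [-165.8, 0.0, 83.5]
force: [-4.3, -2.3, -2.9]
grip_width: 0.0397
grasp_force: 45.0
time_s: 12.9
tool_pos: [0.537, 0.0121, 0.0668]
tool_rot: [-165.8, 0.0, 83.5]
force: [-5.7, -1.6, -2.5]
grip_width: 0.0397
grasp_force: 45.0
tcp [0.5377 0.0123 0.067 ] [-166.      0.     83.47]
t 12.9 turn [-0.0038  0.0004 -0.0003] shift [ 0.0003  0.0006 -0.0003] rows>= 1 f [-5.7 -1.6 -2.5] w 0.0397 shift in present axes [ 0.0003  0.0006 -0.0003]
[-0.53144598  0.7241691  -0.00417982]
```

```bash
python3 -m jog '[[0,0.0015,0,0,0,0,0.03],[0,0,0,0,0,0,0.03],[0,0,0,0,0,0,0.03]]'; python3 st.py -0.7 0 10.5; python3 st.py -0.5 0 7
```

```text
time_s: 13.15
tool_pos: [0.5388, 0.0119, 0.0663]
tool_rot: [-165.8, 0.0, 83.5]
force: [-5.4, -0.7, -2.2]
grip_width: 0.0399
grasp_force: 45.0
tcp [0.536  0.0125 0.0635] [-169.5     0.     83.47]
t 13.15 turn [-0.064   0.0002 -0.0003] shift [ 0.0003 -0.0023  0.0033] rows>= 1 f [-5.4 -0.7 -2.2] w 0.0399 shift in present axes [ 0.0003 -0.0021  0.0034]
tcp [0.5336 0.0128 0.0601] [-173.      0.     83.47]
t 13.15 turn [-0.1251  0.0002 -0.0003] shift [ 0.0003 -0.0045  0.0068] rows>= 2 f [-5.4 -0.7 -2.2] w 0.0399 shift in present axes [ 0.0003 -0.0036  0.0073]
```

Lower the front in small turns about the rear ball.

```bash
python3 -m jog '[[0,-0.0011,0.0016,-0.032,0,0,0.03],[0,-0.0011,0.0016,-0.032,0,0,0.03],[0,0,0,0,0,0,0.03],[0,0,0,0,0,0,0.03]]'; python3 st.py -0.5 0 8.5;python3 st.py -0.3 0 6
```

```text
time_s: 13.48
tool_pos: [0.5351, 0.0123, 0.0634]
tool_rot: [-169.4, 0.0, 83.5]
force: [-6.3, -0.5, -6.9]
grip_width: 0.0401
grasp_force: 45.0
tcp [0.5345 0.0127 0.0616] [-171.5     0.     83.47]
t 13.4833 turn [-0.0364  0.0003 -0.0003] shift [ 0.0004 -0.0004  0.0019] rows>= 1 f [-6.3 -0.5 -6.9] w 0.0401 shift in present axes [ 0.0004 -0.0003  0.0019]
tcp [0.5328 0.0129 0.0591] [-174.      0.     83.47]
t 13.4833 turn [-0.08    0.0003 -0.0003] shift [ 0.0004 -0.0019  0.0045] rows>= 1 f [-6.3 -0.5 -6.9] w 0.0401 shift in present axes [ 0.0004 -0.0015  0.0047]
```

```bash
python3 -m jog '[[0,0,0.0019,-0.036,0,0,0.03],[0,0,0,0,0,0,0.03]]';python3 -m jog '[[0,-0.001,0.0016,-0.026,0,0,0.03],[0,0,0,0,0,0,0.03]]';python3 -m jog '[[0,-0.0008,0.0016,-0.022,0,0,0.03],[0,0,0,0,0,0,0.03]]'; python3 st.py 0 0 4
python3 - <<'E'
from h import *
s=env.read_camera('scene')
cv2.imwrite('pics/p5.png',cv2.resize(s[175:270,225:341],(732,600),interpolation=cv2.INTER_CUBIC))
E
```

```text
time_s: 13.65
tool_pos: [0.5345, 0.0123, 0.0612]
tool_rot: [-171.5, 0.0, 83.5]
force: [-5.9, -1.0, -7.9]
grip_width: 0.0394
grasp_force: 45.0
time_s: 13.82
tool_pos: [0.5341, 0.0124, 0.0599]
tool_rot: [-173.1, 0.0, 83.4]
force: [-2.8, -0.3, -9.9]
grip_width: 0.0398
grasp_force: 45.0
time_s: 13.98
tool_pos: [0.5339, 0.0124, 0.0585]
tool_rot: [-174.4, -0.0, 83.4]
force: [-1.6, -1.1, -12.6]
grip_width: 0.0396
grasp_force: 45.0
tcp [0.5314 0.0131 0.0571] [-176.      0.     83.47]
t 13.9833 turn [-0.0281 -0.0004 -0.0007] shift [ 0.0003 -0.0025  0.0016] rows>= 1 f [ -1.6  -1.1 -12.6] w 0.0396 shift in present axes [ 0.0003 -0.0025  0.0016]
```

View pics/p5.png

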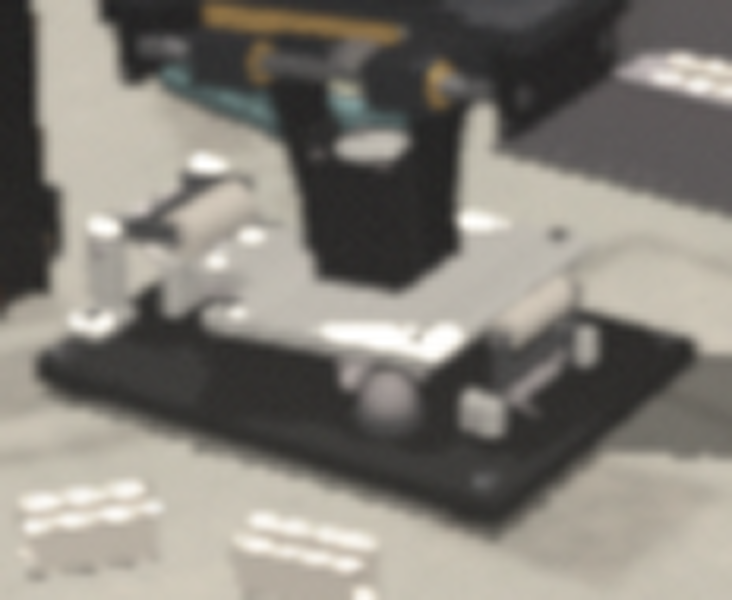

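The lip (460,345) is against the front catch roller (535,310), the tongue is under the rear roller and the side ball sits under its vee. Wrist forces are small, so continue.

```bash
python3 -m jog '[[0,-0.0015,0.0012,-0.014,0,0,0.03],[0,0,0,0,0,0,0.03]]';python3 -m jog '[[0,-0.0007,0.0013,-0.014,0,0,0.03],[0,0,0,0,0,0,0.03]]';python3 st.py 0 0 2
```

```text
time_s: 14.2
tool_pos: [0.5328, 0.0126, 0.0576]
tool_rot: [-175.3, -0.0, 83.4]
force: [-0.4, -1.2, -13.0]
grip_width: 0.0398
grasp_force: 45.0
time_s: 14.37
tool_pos: [0.532, 0.0127, 0.0567]
tool_rot: [-176.1, 0.0, 83.4]
force: [-0.8, -2.1, -12.9]
grip_width: 0.0396
grasp_force: 45.0
tcp [0.5304 0.0132 0.0549] [-178.      0.     83.47]
t 14.3667 turn [-0.033  -0.     -0.0005] shift [ 0.0003 -0.0017  0.0018] rows>= 1 f [ -0.8  -2.1 -12.9] w 0.0396 shift in present axes [ 0.0003 -0.0016  0.0018]
```

```bash
python3 -m jog '[[0,-0.0008,0.001,-0.015,0,0,0.03],[0,0,0,0,0,0,0.03]]';python3 -m jog '[[0,-0.0008,0.001,-0.015,0,0,0.03],[0,0,0,0,0,0,0.03],[0,0,0,0,0,0,0.03]]';python3 st.py 0 0 0.5
```

```text
time_s: 14.53
tool_pos: [0.531, 0.0129, 0.0558]
tool_rot: [-177.0, 0.0, 83.4]
force: [-2.8, -2.4, -12.6]
grip_width: 0.0401
grasp_force: 45.0
time_s: 14.78
tool_pos: [0.5299, 0.0129, 0.0548]
tool_rot: [-177.8, 0.0, 83.4]
force: [-3.6, -1.9, -8.7]
grip_width: 0.0397
grasp_force: 45.0
tcp [0.5296 0.0133 0.0533] [-179.5     0.     83.47]
t 14.7833 turn [-0.0305  0.0002 -0.0006] shift [ 0.0003 -0.0003  0.0015] rows>= 1 f [-3.6 -1.9 -8.7] w 0.0397 shift in present axes [ 0.0003 -0.0002  0.0015]
```

```bash
python3 -m jog '[[0,0,0.0008,-0.015,0,0,0.03],[0,0,0,0,0,0,0.03],[0,0,0,0,0,0,0.03]]';python3 -m jog '[[0,0,0,0,0,0,0.087],[0,0,0,0,0,0,0.087],[0,0,0,0,0,0,0.087],[0,0,0,0,0,0,0.087],[0,0,0,0,0,0,0.087],[0,0,0,0,0,0,0.087],[0,0,0,0,0,0,0.087],[0,0,-0.02,0,0,0,0.087],[0,0,-0.035,0,0,0,0.087],[0,0,-0.04,0,0,0,0.087],[0,0,-0.04,0,0,0,0.087]]';python3 to.py .53 .2 .2 180 0 83.5
python3 - <<'E'
from h import *
t=env.read_camera('top');s=env.read_camera('scene')
h=np.zeros((600,800,3),np.uint8);h[:,:400]=cv2.resize(t[165:275,245:318],(400,600),interpolation=cv2.INTER_CUBIC);h[:320,404:]=cv2.resize(s[180:260,230:329],(396,320),interpolation=cv2.INTER_CUBIC);cv2.imwrite('pics/p6.png',h)
E
```

```text
time_s: 15.03
tool_pos: [0.5295, 0.013, 0.0539]
tool_rot: [-178.6, 0.0, 83.4]
force: [-4.9, -2.4, -9.0]
grip_width: 0.0393
grasp_force: 45.0
time_s: 15.95
tool_pos: [0.5331, 0.0131, 0.1902]
tool_rot: [-178.6, -0.1, 83.5]
force: [0.7, -0.2, 0.8]
grip_width: 0.0866
grasp_force: 0.0
t 15.95 turn [-0.0247 -0.0012 -0.0003] shift [ 0.1854 -0.0242 -0.0098] rows>= 5 f [ 0.7 -0.2  0.8] w 0.0866 shift in present axes [ 0.1854 -0.0245 -0.0089]
```

View pics/p6.png

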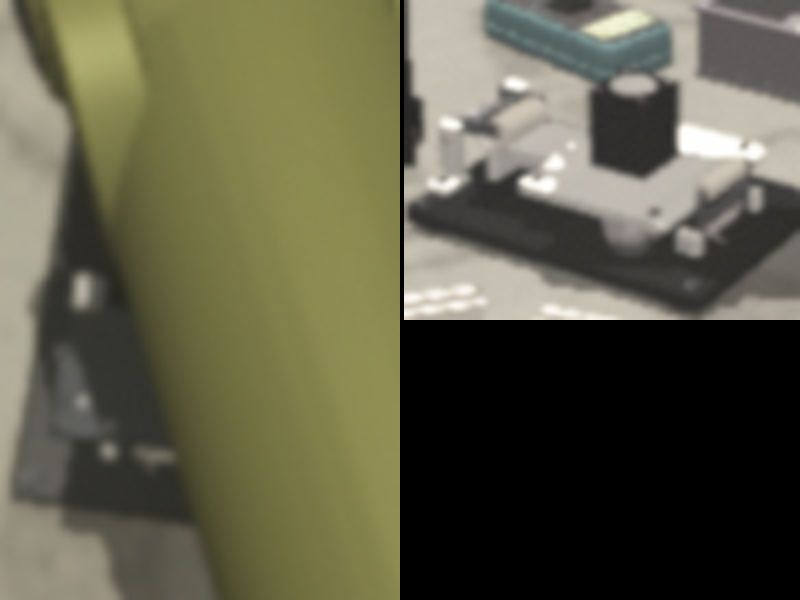

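It looks home: the plate appears level and the catch roller is over the front edge, at (725,180) in the picture. I'll check by touch: shut fingers on the plain plate at mount x = -50, where the top should be at z = 0.046, with a gentle press.

```bash
python3 -m jog '[[0,0,0,-0.0247,0,0.112,0.087],[0,0,0,0,0,0.112,0.05],[0,0,0,0,0,0.112,0],[0,0,0,0,0,0.112,0],[0,0,0,0,0,0.112,0],[0,0,0,0,0,0.112,0],[0,0,0,0,0,0.112,0],[0,0,0,0,0,0.112,0],[0,0,0,0,0,0.112,0],[0,0,0,0,0,0.112,0],[0,0,0,0,0,0.112,0],[0,0,0,0,0,0.112,0]]' && python3 -m jog '[[0,0,0,0,0,0.112,0],[0,0,0,0,0,0.112,0],[0,0,0,0,0,0,0],[0,0,0,0,0,0,0]]';python3 to.py .4937 .0174 .06 180 0 -6.5
```

```text
time_s: 17.05
tool_pos: [0.5334, 0.0128, 0.1886]
tool_rot: [179.9, -0.0, 6.1]
force: [-0.4, 0.0, 0.5]
grip_width: 0.0216
grasp_force: 0.0
time_s: 17.38
tool_pos: [0.5335, 0.0129, 0.1887]
tool_rot: [180.0, -0.0, -6.2]
force: [-0.0, 0.3, -0.4]
grip_width: 0.0017
grasp_force: 0.0
t 17.3833 turn [ 0.0009 -0.0008  0.0051] shift [-0.04   -0.      0.1287] rows>= 4 f [-0.   0.3 -0.4] w 0.0017 shift in present axes [-0.0401 -0.0003  0.1287]
```

```bash
python3 -m jog '[[-0.04,0,0,0,0,0.005,0],[0,0,0,0,0,0,0],[0,0,0.04,0,0,0,0],[0,0,0.04,0,0,0,0],[0,0,0.035,0,0,0,0],[0,0,0.013,0,0,0,0],[0,0,0,0,0,0,0],[0,0,0,0,0,0,0]]' && python3 -m jog '[[0,0,0.007,0,0,0,0],[0,0,0.004,0,0,0,0],[0,0,0.001,0,0,0,0],[0,0,0,0,0,0,0]]' && python3 -m jog '[[0,0,0.002,0,0,0,0],[0,0,0,0,0,0,0],[0,0,0,0,0,0,0]]'
```

```text
time_s: 18.05
tool_pos: [0.4944, 0.0175, 0.0617]
tool_rot: [180.0, -0.1, -6.6]
force: [-0.1, 0.0, 0.6]
grip_width: 0.0004
grasp_force: 0.0
time_s: 18.38
tool_pos: [0.4944, 0.0169, 0.0495]
tool_rot: [179.9, -0.1, -6.7]
force: [-0.6, 1.2, -0.4]
grip_width: 0.0003
grasp_force: 0.0
time_s: 18.63
tool_pos: [0.494, 0.017, 0.0471]
tool_rot: [179.9, -0.1, -6.7]
force: [0.4, 0.5, -0.2]
grip_width: 0.0004
grasp_force: 0.0
```

```bash
for i in 1 2; do python3 -m jog '[[0,0,0.001,0,0,0,0],[0,0,0,0,0,0,0],[0,0,0,0,0,0,0]]'; done
```

```text
time_s: 18.88
tool_pos: [0.494, 0.017, 0.046]
tool_rot: [180.0, -0.1, -6.7]
force: [0.2, -1.0, -0.4]
grip_width: 0.0005
grasp_force: 0.1
time_s: 19.13
tool_pos: [0.4941, 0.017, 0.0458]
tool_rot: [179.9, -0.0, -6.7]
force: [-2.4, -0.0, 8.8]
grip_width: 0.0009
grasp_force: 4.0
```

The touch came at z = 0.046 and was stiff, so the plate is home. Back off to the side and check with the cameras.

```bash
python3 -m jog '[[0,0,-0.01,0,0,0,0],[0,0,-0.03,0,0,0,0],[0,0,-0.04,0,0,0,0],[0,0,-0.04,0,0,0,0],[0,-0.04,-0.03,0,0,0,0],[0,-0.04,0,0,0,0,0],[0,-0.04,0,0,0,0,0],[0,-0.04,0,0,0,0,0],[0,-0.04,0,0,0,0,0],[0,-0.04,0,0,0,0,0],[0,-0.04,0,0,0,0,0],[0,0,0,0,0,0,0]]'
python3 - <<'E'
from h import *
t=env.read_camera('top');s=env.read_camera('scene')
h=np.zeros((600,800,3),np.uint8);h[:,:400]=cv2.resize(t[165:275,245:318],(400,600),interpolation=cv2.INTER_CUBIC);h[:320,404:]=cv2.resize(s[180:260,230:329],(396,320),interpolation=cv2.INTER_CUBIC);cv2.imwrite('pics/p7.png',h);cv2.imwrite('pics/t7.png',t)
h[330:570,404:724]=cv2.resize(t[100:340,110:430],(320,240));cv2.imwrite('pics/p7.png',h)
import numpy as np
y=np.radians(-6.53);J=lambda x,yy,z:np.array([.5433+np.cos(y)*x-np.sin(y)*yy,.0117+np.sin(y)*x+np.cos(y)*yy,z])
for p in((-.014,0,.0959),(-.072,.058,.044),(-.072,-.058,.044),(.03,.058,.0459),(.03,-.058,.0459)):
    u=proj('top',J(*p));print(p,'top',u.round(1),'in pic',((u-[245,165])*5.46).round(0),'scene',proj('scene',J(*p)).round(1),((proj('scene',J(*p))-[230,180])*4+[404,0]).round(0))
E
```

```text
time_s: 20.13
tool_pos: [0.5218, 0.3001, 0.1903]
tool_rot: [-179.6, 0.1, -5.9]
force: [-2.3, 0.1, -0.1]
grip_width: 0.0006
grasp_force: 0.0
(-0.014, 0, 0.0959) top [281.3 219. ] in pic [198. 295.] scene [287.  200.7] [632.  83.]
(-0.072, 0.058, 0.044) top [254.4 242.6] in pic [ 51. 424.] scene [294.9 236.4] [664. 225.]
(-0.072, -0.058, 0.044) top [301.6 249.4] in pic [309. 461.] scene [320.4 217. ] [766. 148.]
(0.03, 0.058, 0.0459) top [260.8 201.9] in pic [ 86. 201.] scene [258.1 224.8] [516. 179.]
(0.03, -0.058, 0.0459) top [307.2 208.5] in pic [339. 237.] scene [285.  206.9] [624. 108.]
```

View pics/p7.png

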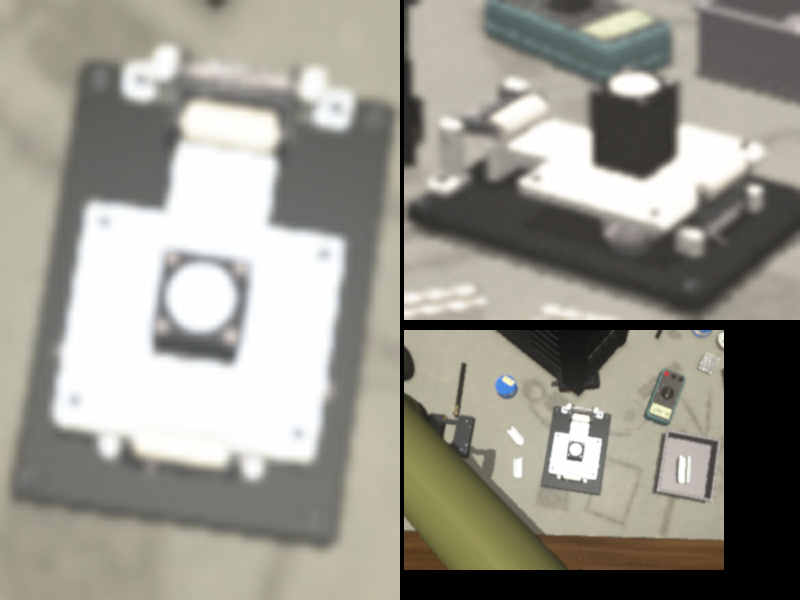

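The plate corners and the disc ((201,297) seen, (198,295) predicted) match the home pose to within about 1 camera pixel. Both rollers bear on the plate, the offcut is in the bin and the bystanders look unmoved.

```bash
python3 -m jog '[[0,0,0,0,0,0,0],[0,0,0,0,0,0,0]]'; python3 -c "
from cell import env;print(env.sign_off())"
```

```text
time_s: 20.4
tool_pos: [0.5265, 0.2864, 0.1898]
tool_rot: [179.9, -0.1, -6.9]
force: [-0.2, -1.1, -0.6]
grip_width: 0.0001
grasp_force: 0.0
the job is handed in; nothing more can be done
None
```

I handed the job in at 20.4 s: the head sits home on the three balls under both rollers, confirmed by touch and camera, the offcut is in the bin, and the bystanders look undisturbed; the sign-off gave no verdict.

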